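Hang the wooden serving board on the stand

TASK

Take the light wooden serving board out of the dowel rack and hang it by its hole on the peg of the steel stand, then let go so that it hangs there at rest. Leave the green board standing in the rack.

Things in the scene. Friction and masses are not known exactly. Their poses are not given: they have to be found in the camera images.
- wood_board_mid (a point): Light wooden paddle-shaped serving board, 12 mm thick, 140 mm high, 0.06 to 0.11 kg, standing in a slot of a low dowel rack. Point: its centre, 70 mm below the top edge. z: up along its height; x: square to its faces; y: along its width. Lower 60 mm: 110 mm wide; head above: 72 mm wide. The slot (16 mm wide) holds the lowest 45 mm: lift straight up more than 45 mm to free it.
- wood_board_hole (a point): Centre of the wooden board's hanging hole, a level slot 46 mm wide (y) and 30 mm high (z), through the head along the board's x; 18 mm above the board's centre and 52 mm below its top edge, so 37 mm of solid wood above the hole can be pinched across the 12 mm thickness. Axes as the board's. Pinch firmly and carry smoothly: the board can swing between the fingers.
- green_board_mid (a point): Green plastic board, same shape, size, point and axes as the wooden one, in the other slot of the rack, 125 mm to the side of it (either may be on the left). It stays there. Wall cabinets hang over the back of the counter, underside about 480 mm up, front edge about 620 mm ahead of the robot's base: keep wrist and elbow clear of them.
- peg (a point): On the peg of a fixed steel stand: a flat bar 22 mm wide, 6 mm thick, 135 mm above the counter. Level; -x: to the free tip (41 mm away, a rolled lip 10 mm thick that stands 4 mm above the bar); +x: to the upright post (58 mm away, no higher than the bar). z up. Base: 12 mm high, 140 mm across. Board goes on with its x along the bar, moving to +x; hung, the hole's centre is 12 mm lower than here.

How it is judged:
By the outcome, as a careful person would: the job done as asked, in the order asked, and still so for the second after the job is handed in, with the robot touching nothing.
It also fails if it takes over 43 s, if anything falls off the work surface, if the arm or the gripper's body presses on something with over 40 N, if the wrist force passes 120 N, or if a joint passes its speed limit or range.

ROBOT

A 6-joint arm with a two-finger parallel gripper is mounted at the origin on a cart in front of the work surface, level with it; the furniture and walls round the work are solid. World frame = base frame: x ahead of the robot, y to its left, z up, the work surface at z = 0. Lengths are in m, angles in degrees, forces in N, time in s.
With the tool pointing down it reaches from about 0.2 to 0.875 m from the base axis. Payload 3.4 kg.
Tool frame: the origin (TCP) lies on the centre line of the jaws, within the pads' length; the fingertips stand 11 mm ahead of it and the grasp point (between the pads) lies 8 mm behind it (env.nose_length is the distance from the TCP to the fingertips, in m); z points along the fingers, y is the line along which they close (so a half turn about z gives the same grasp; the last joint's range is limited). The gripper opens to 94 mm and grips with 3 to 60 N. Pads are 16 mm wide; open, the fingers measure 119 mm over their backs; the gripper's body (75 mm by 177 mm) begins 78 mm behind the grasp point.
Start: joints at [63.484, 15.808, 86.224, -0, 77.962, -6.933], TCP at [0.193, 0.542, 0.216] pointing down, gripper open.
Joint ranges: [-165.64, 165.64], [-43.16, 119.46], [12.63, 154.43], [-67.54, 247.53], [6.08, 155.33], [-154.97, 154.97]. Speed limits (degrees/s): [147.25, 147.25, 180, 180, 180, 180].

INTERFACE

Orientations are given as a 3x3 rotation matrix whose columns are the frame's x, y, z axes.
In Python, from station import env, read_camera gives the robot as it stands.
- The arm moves only by the shell command python3 -m crank 'ROWS'. ROWS is JSON, one flat list of numbers, 5 for each row, row after row: the opening, from 0 (shut) to 1 (fully open), then the shift along the tool's x, y, z in mm, then the turn about the tool's z in degrees. In form: [grip, dx, dy, dz, turn, grip, dx, dy, dz, turn, ...]. A call has exactly 8 rows; each row is the pose to reach, as a shift and turn from the pose commanded when the call began, along the tool's axes at that moment; what a row does not reach only later rows make up. A row lasts 1/12 s, in which the tool goes at most 41.7 mm and 7.16 degrees, less where a joint would pass 70% of its speed; a pose out of reach is approached as far as the arm can. A call with a gripper value outside its range is refused whole. The fingers move at their own pace and stop on an object; the grip force is fixed at half the most. Time passes only in rows, so rows that repeat a pose let the fingers close, or fill a call up. It gives the time, the measured TCP pose, the force, the opening and the grip force at its end, in the units of the state.
- env.sense(): the state, without advancing time (a new reading comes with each control period).
- read_camera(name): name is "scene" or "top" or "wrist"; returns a dict with "img" (384x512x3 uint8, red, green, blue), "fov_y" (degrees; the focal length in pixels is half the picture's height over the tangent of half this angle, whatever the lens; pixels are square), "cx", "cy" (the principal point, pixels), "distortion" ([k1, k2, p1, p2, k3] as OpenCV has them; the pictures are not rectified), "T" (4x4, takes a point from camera to world coordinates). Camera axes: x right, y up, looking along -z (the intrinsics and any distortion apply to the point x, -y, -z); pixel columns grow to the right and rows downward; lengths in m; the calibration is good to about 2 mm. A picture is of the moment at which its call begins. There is no depth.
- env.finish_job(): hands the job in; it is judged then, once.
The state is a dict: "time": time; "joint_pos": joint angles; "qvel": joint speeds; "effort": joint torques, N m; "position": TCP position; "tool_rot": TCP orientation; "force": force on the tool from outside, world axes, zero at the start; "ft_torque": the same for the moment, N m; "finger_gap": finger opening in m; "grip_force": force on a finger pad.
Only numpy, scipy, OpenCV 4.12 (cv2) and the standard library are available. Lean on these libraries where they do the work, as an engineer would, in place of code of your own. Each camera call takes 0.05 s, during which the arm holds its last target. There are 200 camera calls.

## Working session

There is one attempt and no reset: what is moved stays moved. The work goes in short steps, Python scripts to look and compute and a shell command to move; the robot and the scene stay as the last step left them, time stands still between calls to the robot, and variables do not carry over. Pictures are saved under pics/ and viewed, at most 10 in all, crops included, and the job is handed in when it is done.

```bash
mkdir -p pics; ls; cat > h.py <<'E'
import numpy as np,cv2
from station import env,read_camera
def shot(n,f=None):
    c=read_camera(n)
    if f: cv2.imwrite('pics/'+f,cv2.cvtColor(c['img'],cv2.COLOR_RGB2BGR))
    return c
def ray(c,uv):
    h=c['img'].shape[0];f=h/2/np.tan(np.radians(c['fov_y'])/2)
    K=np.array([[f,0,c['cx']],[0,f,c['cy']],[0,0,1.]])
    p=cv2.undistortPoints(np.array(uv,float).reshape(-1,1,2),K,np.array(c['distortion'],float)).reshape(-1,2)
    d=np.c_[p[:,0],-p[:,1],-np.ones(len(p))]@c['T'][:3,:3].T
    return c['T'][:3,3],d/np.linalg.norm(d,axis=1)[:,None]
def onz(c,uv,z):
    o,d=ray(c,uv);return o+d*((z-o[2])/d[:,2])[:,None]
def tri(c1,u1,c2,u2):
    o1,d1=ray(c1,u1);o2,d2=ray(c2,u2);R=[]
    for a,b in zip(d1,d2):
        s=np.linalg.lstsq(np.c_[a,-b],o2-o1,rcond=None)[0]
        p,q=o1+s[0]*a,o2+s[1]*b;R.append(np.r_[(p+q)/2,np.linalg.norm(p-q)])
    return np.array(R)
E
python3 - <<'E'
from h import *
np.set_printoptions(precision=3,suppress=True)
a=[shot(n,n+'0.png') for n in('scene','top','wrist')]
im=np.hstack([cv2.imread(f'pics/{n}0.png') for n in('scene','top')])
for c in a: print(c['fov_y'],c['cx'],c['cy'],c['T'][:3])
s=env.sense();print(s['position'],s['tool_rot'],s['finger_gap'],s['time'],s['force'])
E
```

```text
pics
49.57388359559399 258.79607124025136 188.92165311339338 [[ 0.89   0.34  -0.303  0.09 ]
 [-0.455  0.688 -0.566 -0.754]
 [ 0.016  0.641  0.767  1.141]]
54.26258464683659 261.63437641274766 190.29495742389548 [[-0.01   0.994 -0.108  0.374]
 [-1.    -0.01  -0.006 -0.004]
 [-0.007  0.108  0.994  1.198]]
62.91428764044416 260.77565531265174 196.93427565885162 [[ 0.336 -0.903 -0.269  0.113]
 [ 0.942  0.322  0.097  0.571]
 [-0.001 -0.286  0.958  0.383]]
[0.193 0.541 0.216] [[-0.942  0.335 -0.001]
 [ 0.335  0.942 -0.001]
 [ 0.    -0.001 -1.   ]] 0.09411339854854264 0.15 [-0.338  0.307 -0.003]
```

View pics/scene0.png

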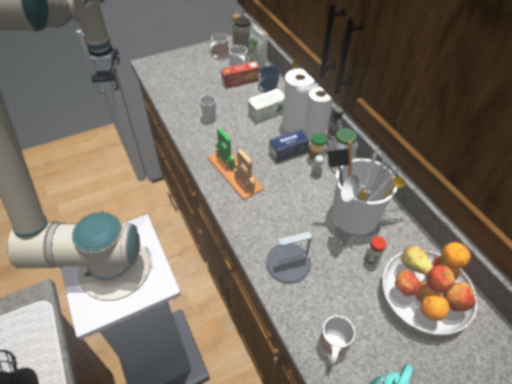

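View pics/top0.png

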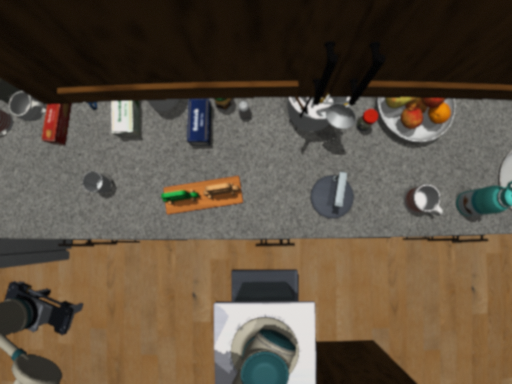

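Scene view: orange rack near (236,175) with the green board at left and the wood board at right, and the stand's disc at (289,262) with its bar above. Top view: rack at (205,194), wood at (222,190), stand disc at (332,197), bar (341,190). I'll zoom in.

```bash
python3 - <<'E'
import cv2,numpy as np
s=cv2.imread('pics/scene0.png');t=cv2.imread('pics/top0.png')
r=lambda i,x,y,w,h:cv2.resize(i[y:y+h,x:x+w],(400,300),interpolation=cv2.INTER_CUBIC)
cv2.imwrite('pics/z0.png',np.vstack([np.hstack([r(s,195,120,80,60+0),r(s,255,220,80,60)]),np.hstack([r(t,160,165,88,66),r(t,300,165,80,60)])]))
E
```

```text
(no output)
```

View pics/z0.png

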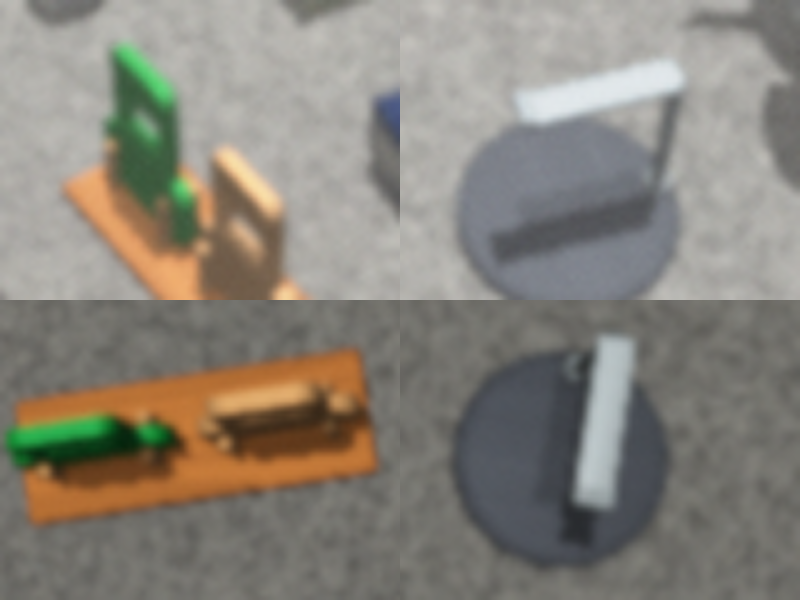

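Crops: the bar in the top view runs from the tip (339,206) to the post end (343,173), with the post on the far (+x) side. The wood board's top edge runs about (206,189) to (231,186) in the top view and (239,151) to (250,162) in the scene view.

```bash
python3 - <<'E'
from h import *
np.set_printoptions(precision=3,suppress=True)
s,t=shot('scene'),shot('top')
# bar ends: top ; scene
bt=[(300+(594-400)/5,165+203/5),(300+(616-400)/5,165+38/5)]
bs=[(255+(522-400)/5,220+105/5),(255+(678-400)/5,220+75/5)]
print('bar tri',tri(t,bt,s,bs));print('bar z',onz(t,bt,.137),onz(s,bs,.137))
wt=[(160+210/4.545,165+103/4.545),(160+322/4.545,165+91/4.545)]
ws=[(195+220/5,120+154/5),(195+279/5,120+209/5)]
print('wood tri',tri(t,wt,s,ws));print(onz(t,wt,.155),onz(s,ws,.155))
E
```

```text
bar tri [[ 0.445 -0.216  0.147  0.005]
 [ 0.54  -0.233  0.137  0.003]]
bar z [[ 0.443 -0.217  0.137]
 [ 0.538 -0.233  0.137]] [[ 0.451 -0.212  0.137]
 [ 0.541 -0.234  0.137]]
wood tri [[0.498 0.159 0.147 0.001]
 [0.505 0.088 0.157 0.005]]
[[0.497 0.158 0.155]
 [0.503 0.089 0.155]] [[0.495 0.151 0.155]
 [0.508 0.088 0.155]]
```

```bash
python3 -m crank '[1,-28,-19,-4,4.5, 1,-60,-41,-8,9, 1,-92,-62,-12,13.5, 1,-124,-84,-16,18, 1,-156,-106,-20,23, 1,-188,-127,-24,28, 1,-215,-146,-28,32, 1,-230,-156,-30,35]'; python3 - <<'E'
from h import *
s=env.sense();R=s['tool_rot'];print(s['position'],R,s['joint_pos'])
d=np.array([.501,.123,.25])-s['position'];print(R.T@d*1000, np.degrees(np.arctan2(R[1,1],R[0,1])))
E
```

```text
time: 0.92
position: [0.3589, 0.3149, 0.247]
tool_rot: [[-0.575, 0.818, 0.002], [0.818, 0.575, -0.001], [-0.002, 0.001, -1.0]]
force: [-0.2, 0.6, 0.2]
finger_gap: 0.0942
grip_force: 0.0
[0.35889594 0.31488041 0.24702572] [[-5.74940289e-01  8.18193762e-01  1.62236961e-03]
 [ 8.18193613e-01  5.74942034e-01 -9.32522607e-04]
 [-1.69575266e-03  7.91267637e-04 -9.99998249e-01]] [32.98107542  6.30658759 94.22202222 -0.09707009 79.42251472 -2.09669364]
[-238.70172091    5.95089719   -2.56479994] 35.095585484161475
```

```bash
python3 -m crank '[1,-32,1,0,4, 1,-66,2,0,8, 1,-100,3,0,12, 1,-134,4,0,16, 1,-168,5,0,20, 1,-202,6,0,24, 1,-228,6,0,26, 1,-239,6,0,26]'; python3 - <<'E'
from h import *
np.set_printoptions(precision=3,suppress=True)
c=shot('wrist','w1.png');s=env.sense();print(s['position'],s['tool_rot'])
E
```

```text
time: 1.58
position: [0.5024, 0.1236, 0.2462]
tool_rot: [[-0.16, 0.987, 0.001], [0.987, 0.16, -0.001], [-0.001, 0.001, -1.0]]
force: [0.7, -0.2, 0.2]
finger_gap: 0.094
grip_force: 0.0
[0.503 0.123 0.246] [[-0.161  0.987  0.001]
 [ 0.987  0.161 -0.002]
 [-0.002  0.001 -1.   ]]
```

View pics/w1.png

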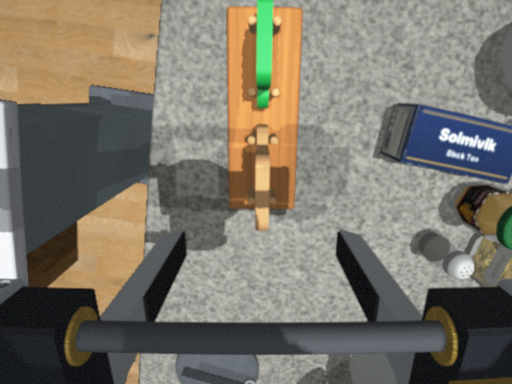

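Wrist view: wood board's top strip at column ~262, ending at row ~228, green board above at (264,50); fingers are centred on ~261.

```bash
python3 - <<'E'
from h import *
np.set_printoptions(precision=4,suppress=True)
c=shot('wrist');im=c['img'].astype(int)
for r in range(140,236,4): 
    row=im[r,240:290]; print(r,' '.join('%d'%v for v in row[::2,0]),'|',row[22])
for z in(.150,.155): print(z,onz(c,[(257,228),(269,228),(256,160),(269,160)],z))
E
```

```text
140 221 218 173 134 216 233 234 163 206 239 238 239 240 234 133 196 230 236 229 204 212 219 214 203 198 | [239 201 139]
144 241 239 227 180 141 140 148 146 126 116 115 116 121 132 204 212 214 208 220 213 221 221 222 223 219 | [116  91  61]
148 225 164 119 132 140 139 148 145 113 108 111 106 112 111 188 219 217 217 213 205 214 221 212 206 195 | [106  84  56]
152 212 123 113 117 109 115 127 125 118 118 116 115 114 109 153 217 218 217 213 204 215 218 211 207 200 | [115  88  60]
156 203 143 110 108 103 104 112 134 185 190 188 189 186 187 192 217 219 215 214 203 216 219 213 205 198 | [189 149 104]
160 210 138 110 109 100 101 111 153 225 226 225 225 225 227 223 204 216 216 213 202 216 219 212 209 199 | [225 180 125]
164 200 122 116 106 100 104 113 166 235 237 241 240 237 234 231 207 212 215 214 199 212 219 209 204 198 | [240 203 141]
168 212 144 108 108 106 103 110 181 249 247 246 242 237 238 212 113 112 114 111 104 111 114 111 110 127 | [242 205 141]
172 120 112 110 106 108 104 106 179 240 241 241 241 241 242 212 111 110 113 109 104 106 114 110 107 105 | [241 202 139]
176 110 113 112 108 
[... 1247 characters left out ...]
| [238 201 137]
220 172 170 158 156 144 154 171 145 131 218 236 237 236 236 189 164 167 153 140 144 156 162 169 170 174 | [237 195 132]
224 174 183 161 162 175 176 178 142 121 142 221 224 224 224 184 168 187 177 183 198 189 177 171 168 154 | [224 179 123]
228 163 160 164 173 165 167 171 149 124 156 172 174 172 170 155 174 177 184 181 169 168 169 163 163 175 | [174 142 108]
232 166 178 180 177 166 155 151 156 178 179 175 169 163 156 152 155 168 168 171 181 185 175 158 160 171 | [169 173 166]
0.15 [[0.5026 0.1005 0.15  ]
 [0.5133 0.1023 0.15  ]
 [0.4921 0.1615 0.15  ]
 [0.5029 0.1632 0.15  ]]
0.155 [[0.5023 0.1026 0.155 ]
 [0.5128 0.1043 0.155 ]
 [0.492  0.1624 0.155 ]
 [0.5026 0.1641 0.155 ]]
```

```bash
python3 -m crank '[1,2,0,14,-0.5, 1,3,0,30,-1, 0.8,3,0,46,-1, 0.7,3,0,62,-1, 0.6,3,0,78,-1, 0.5,3,0,94,-1, 0.5,3,0,106,-1, 0.5,3,0,112,-1]' && python3 -m crank '[0.4,0,0,0,0, 0.3,0,0,0,0, 0.2,0,0,0,0, 0,0,0,0,0, 0,0,0,0,0, 0,0,0,0,0, 0,0,0,0,0, 0,0,0,0,0]'; python3 - <<'E'
from h import *
shot('wrist','w2.png');shot('scene','s2.png')
a=cv2.imread('pics/w2.png');b=cv2.imread('pics/s2.png')[90:210,170:330]
cv2.imwrite('pics/z2.png',np.hstack([cv2.resize(a,(400,300)),cv2.resize(b,(400,300),interpolation=2)]))
E
```

```text
time: 2.35
position: [0.4976, 0.131, 0.133]
tool_rot: [[-0.183, 0.983, -0.004], [0.983, 0.183, 0.001], [0.001, -0.003, -1.0]]
force: [-0.2, 0.4, -0.1]
finger_gap: 0.0575
grip_force: 0.0
time: 3.02
position: [0.501, 0.1295, 0.1349]
tool_rot: [[-0.18, 0.984, 0.002], [0.984, 0.18, 0.001], [0.0, 0.002, -1.0]]
force: [0.9, 0.4, 0.2]
finger_gap: 0.0117
grip_force: 29.8
```

View pics/z2.png

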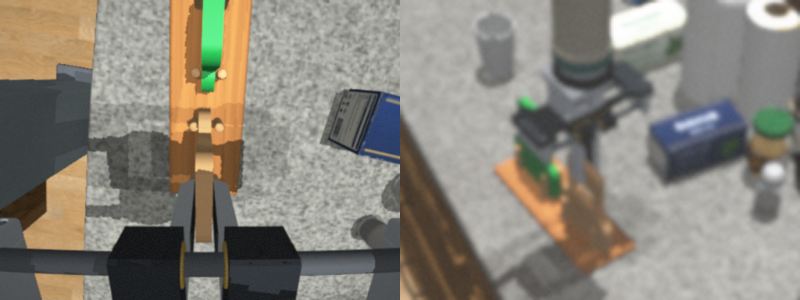

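The gripper holds the board (gap 11.7 mm, 29.8 N). I'll lift it straight up.

```bash
python3 -m crank '[0,0,0,-4,0, 0,0,0,-14,0, 0,0,0,-26,0, 0,0,0,-39,0, 0,0,0,-52,0, 0,0,0,-64,0, 0,0,0,-73,0, 0,0,0,-78,0]'; python3 - <<'E'
from h import *
s=env.sense();R=s['tool_rot'];p=s['position']
d=np.array([.392,-.208,p[2]])-p;print(R.T@d*1000, np.degrees(np.arctan2(R[1,1],R[0,1])))
E
```

```text
time: 3.78
position: [0.4999, 0.1293, 0.2141]
tool_rot: [[-0.181, 0.983, 0.001], [0.983, 0.181, -0.0], [-0.0, 0.001, -1.0]]
force: [0.6, -0.1, -1.1]
finger_gap: 0.0118
grip_force: 29.8
[-3.12186426e+02 -1.67177434e+02 -6.07055706e-02] 10.428271331280884
```

```bash
python3 -m crank '[0,-4,-2,0,0.5, 0,-16,-9,0,1, 0,-34,-19,0,2, 0,-56,-30,0,3.5, 0,-78,-42,0,5, 0,-100,-54,0,6.5, 0,-122,-66,0,8, 0,-144,-78,0,9.5]'; python3 - <<'E'
from h import *
s=env.sense();R=s['tool_rot'];p=s['position']
d=np.array([.392,-.208,p[2]])-p;print(R.T@d*1000, np.degrees(np.arctan2(R[1,1],R[0,1])))
E
```

```text
time: 4.45
position: [0.4472, -0.0281, 0.2115]
tool_rot: [[-0.014, 1.0, -0.003], [1.0, 0.014, -0.0], [-0.0, -0.003, -1.0]]
force: [0.0, 0.6, -1.6]
finger_gap: 0.0116
grip_force: 29.8
[-1.79117989e+02 -5.77493424e+01  1.70413103e-01] 0.8152367224478646
```

```bash
python3 -m crank '[0,-24,-8,0,1.5, 0,-50,-16,0,3, 0,-78,-25,0,4.5, 0,-106,-34,0,6.5, 0,-132,-43,0,8, 0,-154,-50,0,9.5, 0,-170,-55,0,10.5, 0,-178,-58,0,11]' && python3 -m crank '[0,0,0,2,0, 0,0,0,6,0, 0,0,0,11,0, 0,0,0,16,0, 0,0,0,21,0, 0,0,0,25,0, 0,0,0,27,0, 0,0,0,28,0]'; python3 - <<'E'
from h import *
for n in('scene','top','wrist'): shot(n,n+'3.png')
r=lambda n,x,y,w,h:cv2.resize(cv2.imread(f'pics/{n}3.png')[y:y+h,x:x+w],(400,300),interpolation=cv2.INTER_CUBIC)
cv2.imwrite('pics/z3.png',np.vstack([np.hstack([r('scene',235,190,120,90),r('top',290,150,100,75)]),np.hstack([r('wrist',0,0,512,384),r('scene',195,120,80,60)])]))
E
```

```text
time: 5.12
position: [0.3921, -0.2073, 0.2116]
tool_rot: [[0.179, 0.984, -0.002], [0.984, -0.179, 0.0], [-0.0, -0.002, -1.0]]
force: [0.1, 0.8, -0.5]
finger_gap: 0.0119
grip_force: 29.8
time: 5.78
position: [0.3942, -0.2048, 0.1839]
tool_rot: [[0.174, 0.985, -0.001], [0.985, -0.174, 0.001], [0.001, -0.001, -1.0]]
force: [0.0, 0.2, -0.9]
finger_gap: 0.0117
grip_force: 29.8
```

View pics/z3.png

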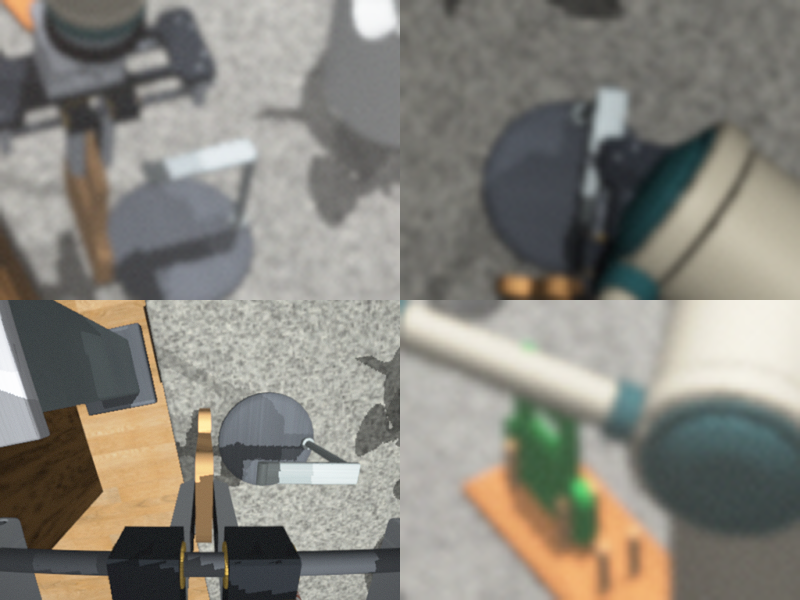

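Crops: the board hangs straight under the fingers in front of the tip. In the wrist tile, the bar is at about (258–358, 473) and the board top is at (204, 475–540); the green board is still in the rack.

```bash
python3 - <<'E'
from h import *
np.set_printoptions(precision=4,suppress=True)
c=shot('wrist');im=cv2.imread('pics/wrist3.png');hsv=cv2.cvtColor(im,cv2.COLOR_BGR2HSV)
s=env.sense();R=s['tool_rot'];p=s['position'];print(p)
g=cv2.cvtColor(im,cv2.COLOR_BGR2GRAY).astype(int)
for col in(330,345,370,400,430,450):print(col,' '.join(map(str,g[204:242:2,col])))
print('row221',' '.join(map(str,g[221,316:472:3])))
print('row226',' '.join(map(str,g[226,316:472:3])))
o,d=ray(shot('scene'),[(266.5,274.9)]);n=R[:,1]
t=((p-o)@n)/(d[0]@n);q=o+t*d[0];print('bottom corner tool frame',R.T@(q-p)*1000,q)
E
```

```text
[ 0.3944 -0.2053  0.1846]
330 95 119 97 92 87 90 89 89 91 92 92 98 93 99 100 99 121 200 198
345 92 103 96 117 118 120 120 122 119 118 118 113 114 113 114 110 125 178 193
370 84 118 148 208 220 220 222 225 219 219 216 214 213 212 213 197 190 189 196
400 190 184 139 214 229 231 229 233 220 222 223 236 235 235 233 229 163 171 190
430 77 79 130 218 234 239 237 238 237 236 237 236 233 236 234 227 188 191 187
450 177 181 137 208 232 234 232 235 233 234 236 231 230 234 232 227 162 164 164
row221 115 128 131 126 114 100 110 115 110 120 118 120 118 126 223 221 222 221 220 220 220 220 219 219 219 218 217 221 221 239 238 235 239 239 238 238 237 236 236 235 235 235 234 234 234 233 233 233 175 152 171 172
row226 125 128 129 126 99 101 113 110 106 113 115 113 110 118 217 215 214 215 214 211 213 215 212 215 214 215 213 215 236 236 236 236 237 235 235 237 236 235 236 234 232 233 235 234 235 232 231 225 191 185 176 174
bottom corner tool frame [-57.9753   0.     107.6395] [ 0.3843 -0.2624  0.077 ]
```

```bash
python3 - <<'E'
from h import *
np.set_printoptions(precision=4,suppress=True)
c=shot('scene','scene4.png')
n=np.array([.984,.18,0]);p=np.array([.501,.1295,.1349])
for nm,u in(('top L',(220,154)),('top R',(279,209)),('hole?',(245,235))):
    o,d=ray(c,[(195+u[0]/5,120+u[1]/5)]);d=d[0];q=o+((p-o)@n)/(d@n)*d;print(nm,q)
im=cv2.imread('pics/scene4.png')[215:281,240:306]
im=np.clip(im.astype(float)*1.4,0,255).astype(np.uint8)
z=cv2.imread('pics/scene0.png')[140:206,225:291]
cv2.imwrite('pics/z4.png',np.hstack([cv2.resize(i,(400,400),interpolation=cv2.INTER_CUBIC) for i in(im,z)]))
E
```

```text
top L [0.4966 0.1538 0.1521]
top R [0.5085 0.0887 0.1545]
hole? [0.5015 0.1269 0.096 ]
```

View pics/z4.png

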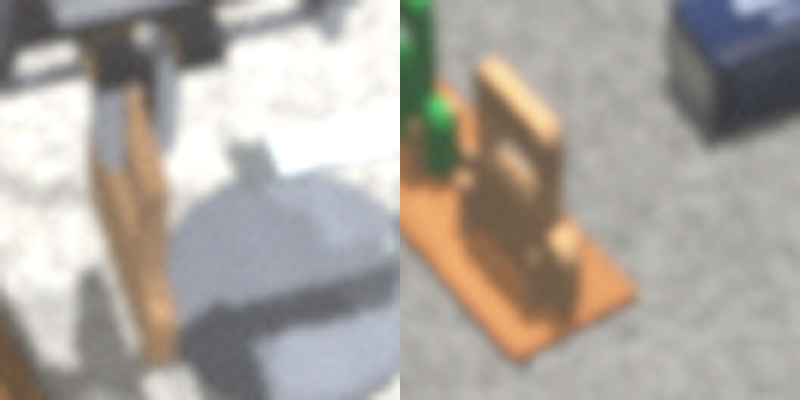

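Left zoom: the board is nearly edge-on, hanging straight with the pads above the hole. Right zoom: the top edge and hole, consistent with top z ≈ 0.153 and hole z ≈ 0.10 when grasped, so the hole is about 34 mm below the TCP.

```bash
python3 - <<'E'
from h import *
np.set_printoptions(precision=4,suppress=True)
c=shot('wrist');s=env.sense();R=s['tool_rot'];p=s['position'];print(p,s['time'])
q=onz(c,[(330,222),(345,222),(400,222),(459,222),(400,208.5),(400,236.5)],.138);print(q);print((q-p)@R*1000)
E
```

```text
[ 0.3944 -0.2054  0.1847] 6.1333
[[ 0.4436 -0.212   0.138 ]
 [ 0.4545 -0.214   0.138 ]
 [ 0.4949 -0.2214  0.138 ]
 [ 0.5397 -0.2297  0.138 ]
 [ 0.4954 -0.2108  0.138 ]
 [ 0.4944 -0.2331  0.138 ]]
[[  2.1248  49.6282  46.7016]
 [  2.0819  60.6791  46.7075]
 [  1.8726 101.7584  46.7294]
 [  1.5453 147.3319  46.7537]
 [ 12.3828 100.3882  46.7269]
 [ -9.748  103.301   46.7322]]
```

```bash
python3 -m crank '[0,1,0,2,0, 0,2,0,5,0, 0,3,0,8,0, 0,4,0,11,0, 0,4,0,13,0, 0,4,0,14,0, 0,4,0,14,0, 0,4,0,14,0]' && python3 -m crank '[0,0,2,0,0, 0,0,7,0,0, 0,0,14,0,0, 0,0,22,0,0, 0,0,31,0,0, 0,0,40,0,0, 0,0,49,0,0, 0,0,55,0,0]'
```

```text
time: 6.8
position: [0.395, -0.2014, 0.1704]
tool_rot: [[0.175, 0.985, -0.0], [0.985, -0.175, 0.0], [0.0, -0.0, -1.0]]
force: [-0.0, -0.4, -0.7]
finger_gap: 0.0118
grip_force: 29.8
time: 7.47
position: [0.4507, -0.2113, 0.1703]
tool_rot: [[0.175, 0.985, 0.001], [0.985, -0.175, -0.0], [0.0, 0.001, -1.0]]
force: [0.3, -0.1, -1.0]
finger_gap: 0.0116
grip_force: 29.8
```

No contact force while passing the tip. I'll go on to the middle of the bar, then look.

```bash
python3 -m crank '[0,0,4,0,0, 0,0,10,0,0, 0,0,16,0,0, 0,0,22,0,0, 0,0,28,0,0, 0,0,33,0,0, 0,0,36,0,0, 0,0,37,0,0]'; python3 - <<'E'
from h import *
s=env.sense();print(s['force'],s['ft_torque'],s['joint_pos'])
shot('scene','s5.png');shot('wrist','w5.png')
a=cv2.imread('pics/w5.png');b=cv2.imread('pics/s5.png')[200:290,240:360]
cv2.imwrite('pics/z5.png',np.hstack([cv2.resize(a,(400,300)),cv2.resize(b,(400,300),interpolation=2)]))
E
```

```text
time: 8.13
position: [0.4861, -0.2176, 0.1704]
tool_rot: [[0.175, 0.985, 0.0], [0.985, -0.175, -0.0], [0.0, 0.0, -1.0]]
force: [-0.1, -0.7, -0.1]
finger_gap: 0.0116
grip_force: 29.8
[-0.10450943 -0.69491179 -0.10697372] [-0.06590001  0.06336925 -0.0173134 ] [-3.16078351e+01  1.39272387e+01  9.56865923e+01  4.66362822e-03
  7.03771153e+01 -2.15339517e+01]
```

View pics/z5.png

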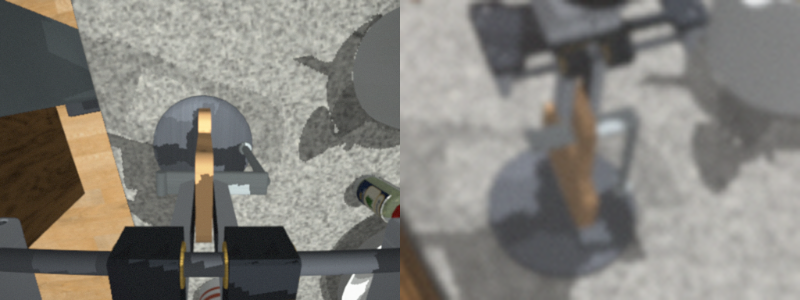

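The bar shows on both sides of the board: (158–190, 182) and (230–268, 182) in the wrist tile. So it passes through the hole without contact, and I'll lower slowly.

```bash
python3 -m crank '[0,0,0,1,0, 0,0,0,3,0, 0,0,0,5,0, 0,0,0,7,0, 0,0,0,8,0, 0,0,0,9,0, 0,0,0,10,0, 0,0,0,10,0]'; python3 -m crank '[0,0,0,0.5,0, 0,0,0,1,0, 0,0,0,1.5,0, 0,0,0,2,0, 0,0,0,2,0, 0,0,0,2,0, 0,0,0,2,0, 0,0,0,2,0]'
```

```text
time: 8.9
position: [0.4854, -0.2174, 0.1602]
tool_rot: [[0.175, 0.985, -0.0], [0.985, -0.175, 0.0], [0.0, -0.0, -1.0]]
force: [0.2, 0.1, -0.8]
finger_gap: 0.0117
grip_force: 29.8
time: 9.57
position: [0.4856, -0.2175, 0.1593]
tool_rot: [[0.175, 0.985, 0.001], [0.985, -0.175, -0.0], [-0.0, 0.001, -1.0]]
force: [-1.3, 1.9, 5.2]
finger_gap: 0.0119
grip_force: 29.9
```

Contact at 5 N: the hole's top rests on the bar. I'll release gently and retreat upward.

```bash
python3 -m crank '[0.05,0,0,-1,0, 0.15,0,0,-1,0, 0.2,0,0,-1,0, 0.3,0,0,-1,0, 0.4,0,0,-1,0, 0.45,0,0,-1,0, 0.45,0,0,-1,0, 0.45,0,0,-1,0]' && python3 -m crank '[0.45,0,0,-3,0, 0.45,0,0,-9,0, 0.45,0,0,-18,0, 0.45,0,0,-28,0, 0.45,0,0,-40,0, 0.45,0,0,-54,0, 0.45,0,0,-68,0, 0.45,0,0,-80,0]'
python3 -m crank '[0.5,0,-10,-5,0, 0.5,0,-30,-10,0, 0.5,0,-50,-10,0, 0.5,0,-70,-10,0, 0.5,0,-90,-10,0, 0.5,0,-110,-10,0, 0.5,0,-120,-10,0, 0.5,0,-120,-10,0]'
python3 - <<'E'
from h import *
for n in('scene','wrist','top'): shot(n,n+'6.png')
r=lambda n,x,y,w,h:cv2.resize(cv2.imread(f'pics/{n}6.png')[y:y+h,x:x+w],(400,300),interpolation=cv2.INTER_CUBIC)
cv2.imwrite('pics/z6.png',np.vstack([np.hstack([r('scene',245,200,100,75),r('wrist',0,0,512,384)]),np.hstack([r('top',290,150,100,75),r('scene',185,110,100,75)])]))
E
```

```text
time: 10.23
position: [0.4855, -0.2175, 0.1594]
tool_rot: [[0.175, 0.985, -0.0], [0.985, -0.175, 0.0], [0.0, -0.0, -1.0]]
force: [-0.2, 0.6, 0.1]
finger_gap: 0.0419
grip_force: 0.0
time: 10.9
position: [0.486, -0.2177, 0.2417]
tool_rot: [[0.175, 0.985, 0.002], [0.985, -0.175, -0.001], [-0.001, 0.002, -1.0]]
force: [0.2, 0.3, 0.5]
finger_gap: 0.0422
grip_force: 0.0
time: 11.57
position: [0.3652, -0.1956, 0.25]
tool_rot: [[0.176, 0.984, -0.0], [0.984, -0.176, -0.0], [-0.0, -0.0, -1.0]]
force: [-0.4, -0.0, -0.1]
finger_gap: 0.0469
grip_force: 0.0
```

View pics/z6.png

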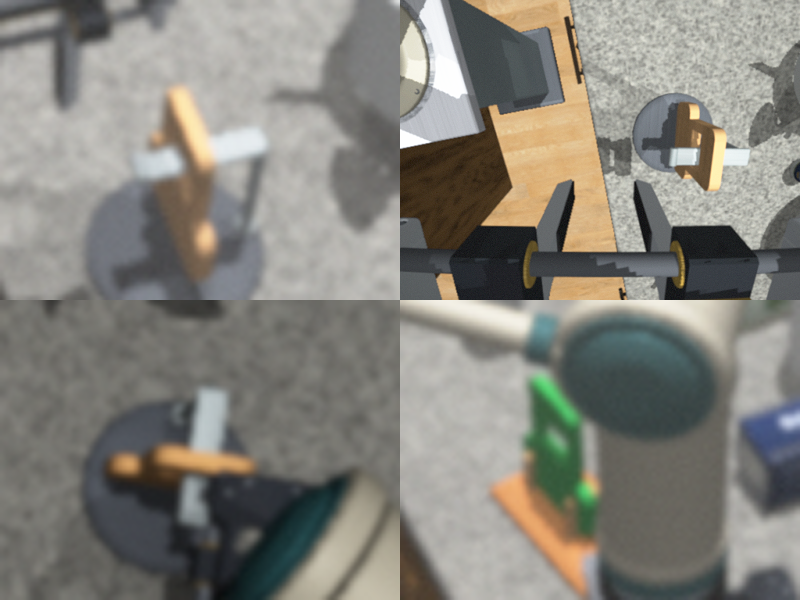

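The board hangs on the bar, with the bar through its hole (scene tile (190,150)). The green board still stands in the rack, and the gripper is clear. I'll let it settle, check for motion, and hand in.

```bash
for i in 1 2; do python3 -m crank '[0.5,0,0,0,0, 0.5,0,0,0,0, 0.5,0,0,0,0, 0.5,0,0,0,0, 0.5,0,0,0,0, 0.5,0,0,0,0, 0.5,0,0,0,0, 0.5,0,0,0,0]' | head -1; done; python3 - <<'E'
from h import *
a=cv2.imread('pics/scene6.png')[200:275,245:345].astype(int)
f=lambda:shot('scene')['img'][200:275,245:345,::-1].astype(int)
b=f()
for i in range(6): c=f()
d1,d2=abs(a-b).mean(),abs(b-c).mean();print(d1,d2)
print(env.finish_job())
E
```

```text
time: 12.38
time: 13.05
2.1889333333333334 1.1674666666666667
the job is handed in; nothing more can be done
None
```

The wooden board hangs by its hole on the peg with the gripper clear of it, the green board still stands in the rack, and I handed the job in at about 13.4 s; my last check showed only a small image change, which I took for camera noise without confirming the board was fully still.

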